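# Unlatch the paper trimmer and hold its blade arm up

### The arm

A 6-joint arm with a two-finger parallel gripper is mounted at the origin on the work surface. World frame = base frame: x ahead of the robot, y to its left, z up, the work surface at z = 0. Lengths are in m, angles in degrees, forces in N, time in s.
With the tool pointing down it reaches from about 0.4 to 0.825 m from the base axis. Payload 7 kg.
Tool frame: the origin (TCP) lies on the centre line of the jaws, within the pads' length; the fingertips stand 17 mm ahead of it and the grasp point (between the pads) lies 2 mm behind it; y points along the fingers, z is the direction in which the jaws open and shut, and the axes are right-handed (so a half turn about y gives the same grasp; the last joint's range is limited). The gripper opens to 88 mm and grips with 3 to 60 N. Pads are 19 mm wide; open, the fingers measure 130 mm over their backs; the gripper's body (78 mm by 193 mm) begins 47 mm behind the grasp point.
Start: joints at [80.735, 20.546, 0.682, 0, -70.136, -16.507], TCP at [0.293, 0.608, 0.244] pointing down, gripper open.
Joint ranges: [-176.03, 176.03], [-82.01, 121.73], [-58.28, 71.71], [-173.87, 95.51], [-174.79, -0.11], [-173.66, 173.66]. Speed limits (degrees/s): [136.94, 136.94, 172.46, 180, 180, 180].

### API

Orientations are given as [roll, pitch, yaw] about the fixed x, y, z axes, in that order (R = Rz(yaw) Ry(pitch) Rx(roll)).
In Python, from plant import r, capture, camera_info gives the robot as it stands. The module is installed in compiled form; this text tells all that it offers.
- The arm moves only by the tool apply_moves, never from a script. Its argument "deltas" is a list of rows, each an object of numbers: "tx", "ty", "tz": the shift along the tool's x, y, z in m; "turn": the turn about the tool's y in rad; "gripper": the finger opening in m, from 0 to 0.0876. A call has 1 to 5 rows; each row is the pose to reach, as a shift and turn from the pose commanded when the call began, along the tool's axes at that moment; what a row does not reach only later rows make up. A row lasts 1/10 s, in which the tool goes at most 50 mm and 8.59 degrees, less where a joint would pass 70% of its speed; a pose out of reach is approached as far as the arm can. A call with a gripper value outside its range is refused whole. The fingers move at their own pace and stop on an object; "newtons" is the grip in N (left out, the last holds). Time passes only in rows, so rows that repeat a pose let the fingers close. It gives the time, the measured TCP pose, the force and the opening at its end, in the units of the state.
- r.get_state(): the state, without advancing time (a new reading comes with each control period).
- capture(name): name is "side" or "top" or "wrist"; returns (picture, depth): 384x512x3 uint8, red, green, blue; 384x512 float32, m along the optical axis (not along the pixel's ray), 0 where there is no reading.
- camera_info(name): a dict with "K" (3x3 intrinsics, pixels), "k1" (the pictures are not rectified: a ray, as slopes to the right and down, at radius r is drawn at 1 + k1 r^2 times it, then the intrinsics apply), "eye" and "orientation" of the camera in the world; the wrist camera has in their place "tool_from_camera" (4x4, takes a point from camera to tool coordinates, whose origin is the TCP and whose axes are the tool frame's). Camera axes: x right, y up, looking along -z (the intrinsics and any distortion apply to the point x, -y, -z); pixel columns grow to the right and rows downward; lengths in m; the calibration is good to about 2 mm. A picture is of the moment at which its call begins: read the wrist's pose just before it. camera_info takes no time and is no camera call.
- r.close_job(): hands the job in, once; it reports no verdict.
The state is a dict: "time_s": time; "joints": joint angles; "qd": joint speeds; "joint_torque": joint torques, N m; "tcp_pos": TCP position; "eef_rot": TCP orientation; "contact_force": force on the tool from outside, world axes, zero at the start; "moment": the same for the moment, N m; "gripper_width": finger opening in m.
Only numpy, scipy, OpenCV 4.12 (cv2) and the standard library are available. Lean on these libraries where they do the work, as an engineer would, in place of code of your own. Each camera call takes 0.05 s, during which the arm holds its last target.

### The job

Open the paper trimmer on the desk for the next sheet: its blade arm is locked down, so pull the upright latch finger-piece on the arm sideways, away from the bed, against its spring, and while you keep it pulled lift the arm off its stud by that same finger-piece. Raise the arm smoothly, without letting it drop back, to about 35 degrees, and finish while still gripping the finger-piece and holding the arm there: the arm falls shut if it is let go. Leave the other things on the desk and on the trimmer's bed where they are.

Things in the scene. Friction and masses are not known exactly. Their poses are not given: they have to be found in the camera images.
- trimmer: A4 guillotine paper trimmer, fixed on the desk: grey board 340 x 260 mm, bed 30 mm above the desk, steel blade arm along its right-hand edge (seen from the handle end). Origin: under the board's centre, on the desk. x axis: along the arm from handle to pivot; y: left across the bed (the arm is at -y); z up. The arm's hinge axis is parallel to y through the point (160, -142, 46) mm of this frame.
- cutter_arm: The blade arm. Origin: in the arm, 44 mm below the home place of latch_knob; axes as the trimmer's while it is down; its z axis leans from vertical by the angle the arm is raised (at most 1.1 rad). Weighs 0.5 to 0.9 kg; lifting at the latch takes 3 to 6 N; it falls if let go. Black handle 28 mm thick, 42 to 120 mm in front of the finger-piece's centre, its top 42 mm below the finger-piece's.
- latch_knob (a point): Centre of the latch's finger-piece: a black ribbed block on top of the arm just behind the handle, 345 mm from the pivot. 28 mm long along the arm, 16 mm wide across it (flat faces to the trimmer's +y and -y), 44 mm tall above the steel slide plate under it; this point is 22 mm below its top, 90 mm above the desk while the arm is down. Nothing as high stands within 60 mm. Moves with latch and arm.
- latch (a joint): Travel of the latch slide, m: 0 = home (bolt under the stud's head, arm locked); grows as the finger-piece is pulled to the trimmer's -y side, at most 0.016. Its spring pulls back with 5 N at home, 11 N at full travel. From 0.009 on the bolt is clear of the stud; keep it so until the arm has risen 0.06 rad (20 mm at the finger-piece), after that it may spring back.
- pencil: Bystander: pencil 165 mm long, lying on the trimmer's bed. Origin: underside, mid-length.
- eraser: Bystander: white eraser 45 x 21 x 12 mm on the trimmer's bed. Origin: centre of its underside.
- mouse: Bystander: black computer mouse 105 x 60 x 35 mm on a grey mat. Origin: centre of its underside.
- phone: Bystander: phone 155 x 73 x 9 mm lying flat. Origin: centre of its underside.
- notebook: Bystander: closed yellowish notebook 150 x 210 x 18 mm. Origin: centre of its underside.
- glue_stick: Bystander: glue stick standing upright, 29 mm across, 94 mm tall. Origin: centre of its underside.
- stapler: Bystander: stapler 125 x 36 mm, 55 mm tall. Origin: centre of its underside.

How it is judged:
By the outcome, as a careful person would: the job done as asked, in the order asked, and still so for the second after the job is handed in, while the arm keeps its last pose, push and grip.
It also fails if it takes over 42 s, if anything falls off the work surface, if the arm or the gripper's body presses on something with over 40 N, if the wrist force passes 120 N, or if a joint passes its speed limit or range.

## Working session

There is one attempt and no reset: what is moved stays moved. The work goes in short steps, Python scripts to look and compute and a tool call to move; the robot and the scene stay as the last step left them, time stands still between calls to the robot, and variables do not carry over. Pictures are saved under pics/ and viewed, and the job is handed in when it is done.

Besides the shell and the picture viewer there is one more tool, called after "Call:" in YAML: its name, and indented under it one key for each argument. apply_moves: Moves the arm, as the interface text tells. Its arguments: {"type":"object","properties":{"deltas":{"type":"array","items":{"type":"object","properties":{"tx":{"type":"number"},"ty":{"type":"number"},"tz":{"type":"number"},"turn":{"type":"number"},"gripper":{"type":"number"}}}},"newtons":{"type":"number"}},"required":["deltas"]}

```bash
mkdir -p pics
python3 - <<'E'
from plant import r,capture,camera_info
import cv2
s=r.get_state();print({k:s[k] for k in('time_s','tcp_pos','eef_rot','gripper_width','contact_force')})
for n in('side','top','wrist'):
    p,d=capture(n);cv2.imwrite(f'pics/{n}0.png',cv2.cvtColor(p,cv2.COLOR_RGB2BGR))
    import numpy as np;np.savez(f'{n}0.npz',p=p,d=d);print(n,camera_info(n))
E
```

```text
{'time_s': 0.0, 'tcp_pos': array([0.29332012, 0.6074183 , 0.24261814]), 'eef_rot': array([-8.99056285e+01,  8.02138107e-03,  1.54219017e+02]), 'gripper_width': 0.0879610469750761, 'contact_force': array([ 0.34271833,  0.25222369, -0.16395044])}
side {'K': array([[432.89109766,   0.        , 258.74053284],
       [  0.        , 432.89109766, 185.5549976 ],
       [  0.        ,   0.        ,   1.        ]]), 'k1': 0.04654191988580258, 'eye': array([0.29516847, 0.66130592, 1.026855  ]), 'orientation': array([  38.03620334,    0.75935933, -162.98351607])}
top {'K': array([[395.81625131,   0.        , 253.76658169],
       [  0.        , 395.81625131, 194.15157377],
       [  0.        ,   0.        ,   1.        ]]), 'k1': -0.09895662784405125, 'eye': array([ 0.29813828, -0.02887764,  1.26862962]), 'orientation': array([  9.75363418,  -1.72716507, -88.25312344])}
wrist {'K': array([[293.41807234,   0.        , 260.84062258],
       [  0.        , 293.41807234, 192.93029783],
       [  0.        ,   0.        ,   1.        ]]), 'k1': -0.07312296193127037, 'tool_from_camera': array([[-1.25448760e-03, -9.68522161e-01, -2.48924185e-01,
        -6.74796282e-02],
       [-6.31581801e-04,  2.48925098e-01, -9.68522533e-01,
        -1.40297495e-01],
       [ 9.99999014e-01, -1.05778352e-03, -9.23974420e-04,
         7.76083064e-04],
       [ 0.00000000e+00,  0.00000000e+00,  0.00000000e+00,
         1.00000000e+00]])}
```

View pics/side0.png

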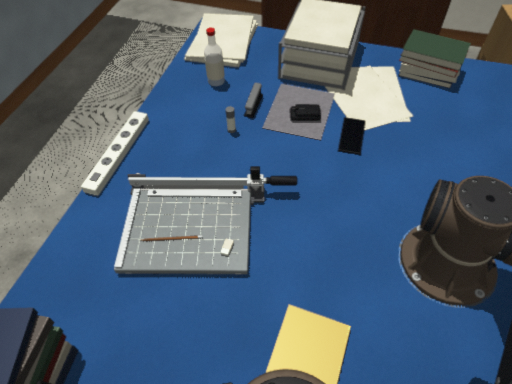

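View pics/top0.png

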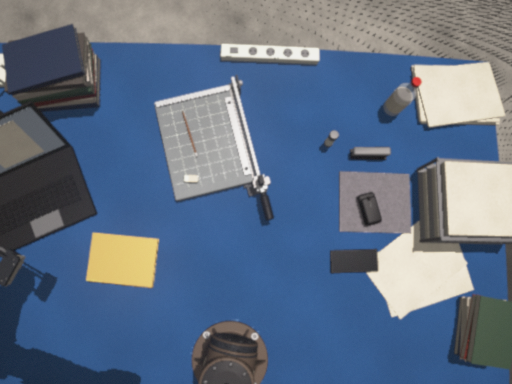

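View pics/wrist0.png

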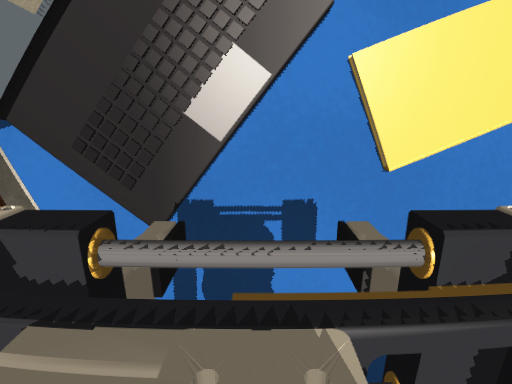

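```bash
cat > h.py <<'E'
import numpy as np,cv2
from scipy.spatial.transform import Rotation as Ro
from plant import r,capture,camera_info
def Rm(e): return Ro.from_euler('xyz',e,degrees=True).as_matrix()
def cam(n,st=None):
    c=camera_info(n)
    if n!='wrist': return c['K'],c['k1'],np.array(c['eye']),Rm(c['orientation'])
    T=np.eye(4);T[:3,:3]=Rm(st['eef_rot']);T[:3,3]=st['tcp_pos'];T=T@c['tool_from_camera']
    return c['K'],c['k1'],T[:3,3],T[:3,:3]
def rays(n,uv,st=None):
    K,k1,e,R=cam(n,st)
    p=cv2.undistortPoints(np.float64(uv).reshape(-1,1,2),K,np.array([k1,0,0,0,0.])).reshape(-1,2)
    return e,np.c_[p[:,0],-p[:,1],-np.ones(len(p))]@R.T
def plane(n,uv,z,st=None):
    e,d=rays(n,uv,st);return e+d*((z-e[2])/d[:,2])[:,None]
def cloud(n,d,st=None):
    h,w=d.shape;uu,vv=np.meshgrid(np.arange(w),np.arange(h))
    e,ra=rays(n,np.c_[uu.ravel(),vv.ravel()],st)
    return (e+ra*d.ravel()[:,None]).reshape(h,w,3)
def proj(n,P,st=None):
    K,k1,e,R=cam(n,st);q=(np.atleast_2d(P)-e)@R;x=q[:,0]/-q[:,2];y=-q[:,1]/-q[:,2];f=1+k1*(x*x+y*y)
    return np.c_[K[0,0]*x*f+K[0,2],K[1,1]*y*f+K[1,2]]
E
python3 - <<'E'
from h import *
for n,(x0,y0,x1,y1) in dict(side=(100,150,310,290),top=(145,70,285,230)).items():
    z=np.load(n+'0.npz');p=z['p'][y0:y1,x0:x1];f=3.6
    cv2.imwrite(f'pics/{n}0z.png',cv2.cvtColor(cv2.resize(p,None,fx=f,fy=f,interpolation=cv2.INTER_CUBIC),cv2.COLOR_RGB2BGR))
    c=cloud(n,z['d'])
    np.save(n+'c.npy',c)
t=np.load('topc.npy');z=np.load('top0.npz')
print(np.round(t[178:212:2,252:276:3,2]*1000).astype(int))
s=np.load('sidec.npy')
print(np.round(s[160:206:3,240:300:4,2]*1000).astype(int))
print(t[182,261],t[150,190],s[170,255])
E
```

```text
[[ 28  62 110 114  68  64  -1   0]
 [ 31  72 111 111  63  67   1  -4]
 [ 19  70  95 111  70  68  -4   2]
 [ 15  69  74 107  65  62   1   1]
 [ 13  74  68  74  68   1   1   5]
 [ 12  13  63  63  66   4  -2   2]
 [ 12  14  65  65  36  -1   1   1]
 [ 19   8  30  61  62   3  -4   1]
 [ 13  15   0  64  65   1   7   2]
 [  1  -3   1  67  70  69  -3   2]
 [  0   1   3  67  73  62  -1   0]
 [ -1  -3   1  62  72  67   0  -5]
 [  0  -1   2  69  69  69   0  -2]
 [  4   4  -3  59  66  69   2   4]
 [ -1   2  -3  -1  67  72  63   1]
 [ -2  -1  -6   3  66  71  63   0]
 [  2  -3  -4   1  70  68  66   0]]
[[   1    1   -2   -2   -1   -1    2    1    2    0    2   -2    1   -3
     1]
 [1027    3    0   -3    1    4    1   -4    4   -1    0    6    0    1
    -4]
 [  -1    1   -3  111  111    0    2   -3    4    0    1   -2   -1    0
     1]
 [  -1   -3   -2  114  112    2    3    1    1   -1    3   -2    1   -1
    -1]
 [   2    2    2   99   99    1    2   -2   -1    0    2   -1    3    1
    -1]
 [  -1    4   62   86   91   64   -1   -2    3    2    2    4   -2    3
     0]
 [  63   69   66   76   
[... 187 characters left out ...]
   59   56   53   57
    56]
 [  37    2   46   37   37   21    1    2    1   -4    2    1    3   -1
    -1]
 [  38   32   33   14   15   14    0   -1    2   -1    0    2    2   -3
     1]
 [  34   29   31   12   16   14    4   -2   -1    2    1   -2    5   -1
     2]
 [  35   32   29   13   16   13    1    2    3    2    1   -1    0    2
    -1]
 [  28   30   31   15   16   14    2    1    1   -1    1   -2    1   -1
     0]
 [  33   32   30   12    2   -1   -1    1   -1    2    1    2   -1    3
     1]
 [  30   26   33   -3   -2    2   -3    3    5    2    1   -1   -1   -1
     0]]
[ 0.53582437 -0.07818828  0.1107467 ] [0.64930475 0.15076036 0.03137064] [ 0.5418671  -0.06811885  0.11284513]
```

View pics/side0z.png

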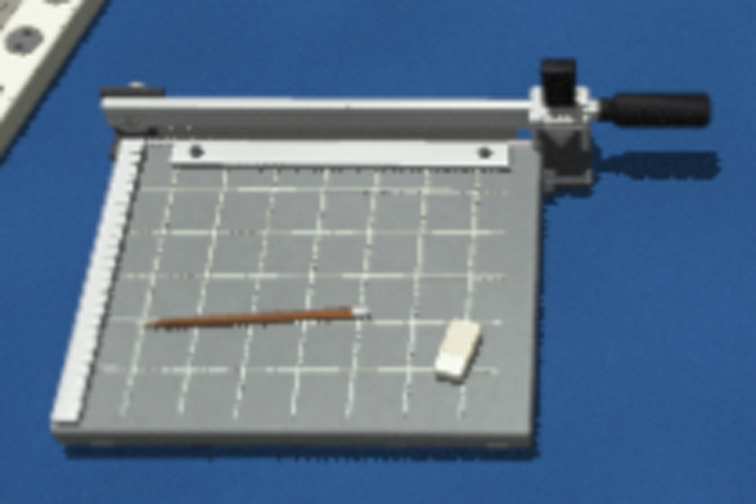

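View pics/top0z.png

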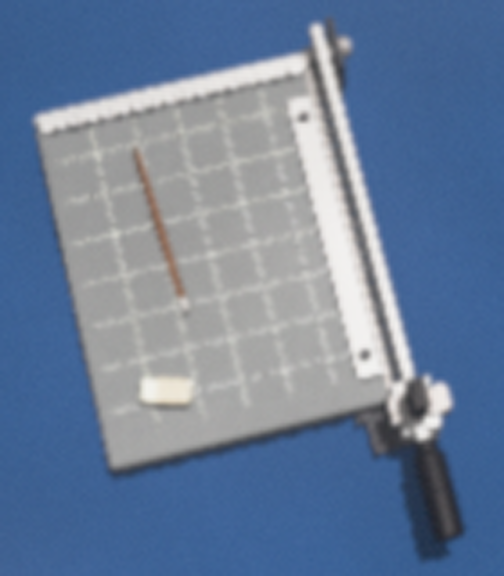

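Run:
```python
from h import *
for n in('top','side'):
    c=np.load(n+'c.npy');P=c.reshape(-1,3);z=np.load(n+'0.npz')['p'].astype(int)
    b=(P[:,2]>.024)&(P[:,2]<.037)&(abs(P[:,0]-.65)<.25)&(abs(P[:,1]-.07)<.25)
    m=(b.reshape(c.shape[:2])*255).astype('uint8');m=cv2.morphologyEx(m,cv2.MORPH_OPEN,np.ones((3,3)))
    k,l,s,_=cv2.connectedComponentsWithStats(m);i=1+np.argmax(s[1:,4]);Q=c[l==i]
    rc=cv2.minAreaRect(np.float32(Q[:,:2]*1000));print(n,'board',rc)
    # arm ridge: z 58-80
    a=(P[:,2]>.055)&(P[:,2]<.08)&(abs(P[:,0]-.7)<.3)&(P[:,1]<.12)&(P[:,1]>-.15)&(P[:,0]>.38)&(P[:,0]<.95)
    A=P[a];v=cv2.fitLine(np.float32(A[:,:2]),cv2.DIST_HUBER,0,.01,.01).ravel();print('arm',len(A),np.degrees(np.arctan2(v[1],v[0])),v[2:],A.min(0),A.max(0))
    kn=(P[:,2]>.1)&(P[:,2]<.125)&(abs(P[:,0]-.54)<.05)&(abs(P[:,1]+.075)<.05)
    K=P[kn];print('knob',len(K),K.mean(0),K.min(0),K.max(0))
    pix=np.argwhere(kn.reshape(c.shape[:2]));print(pix.min(0),pix.max(0))
# colour: dark pixels about knob on plane z=.112
for n,(x0,y0,x1,y1) in dict(top=(250,170,275,200),side=(240,160,275,190)).items():
    p=np.load(n+'0.npz')['p'][y0:y1,x0:x1].max(2);print(n);print('\n'.join(' '.join('%3d'%v for v in row) for row in p))
```

```text
top board ((676.3109130859375, 108.42178344726562), (328.95562744140625, 259.3656921386719), 16.47861099243164)
arm 773 16.036924 [ 0.5576551 -0.0722499] [ 0.42746463 -0.1203198   0.05502211] [0.90147675 0.02770088 0.07830321]
knob 52 [ 0.54341306 -0.07618614  0.11090588] [ 0.53046773 -0.08476537  0.1016034 ] [ 0.55775315 -0.06587215  0.11883198]
[175 257] [184 263]
side board ((682.9191284179688, 110.384033203125), (338.1454162597656, 266.2236633300781), 15.609740257263184)
arm 1019 14.718104 [ 0.7081943  -0.02712957] [ 0.42949603 -0.11682138  0.05503164] [0.90437025 0.02785438 0.07947011]
knob 67 [ 0.54538649 -0.07367271  0.1101568 ] [ 0.5311586  -0.08869046  0.10019705] [ 0.55929334 -0.06353022  0.11526675]
[166 250] [173 259]
top
226 218 176 120 105 153 221 235 221 183 153 150 150 149 149 149 147 148 147 148 149 147 147 148 147
230 224 196 134 103 137 215 236 232 197 158 151 148 148 149 150 149 148 150 150 149 148 148 148 148
234 229 214 152 106 127 196 232 234 202 160 147 147 148 148 149 148 148 149 150 150 148 149 149 148
219 220 218 165 110 113 166 224 231 204 163 146 148 158 
[... 6148 characters left out ...]

 86  85  83  95 105 105 106  96  93  87  87 103 112 110 110 112 111 111 112 108 109 110  96  91 125 139 141 140 139 137 130 112  88  79  79
 79  77  78 100 128 135 133 114  91  66  56  72  87  90  94  95  96  92  85  69  61  72  84  80 122 138 140 141 139 138 136 136 132 132 132
 77  78  75 101 130 139 139 114  94  63  44  46  65  79  88  92  89  82  72  51  40  62  82  74 117 136 140 137 139 138 139 137 138 139 139
 91  95  98 115 137 144 145 118  93  66  45  40  46  64  75  82  78  66  49  39  42  61  82  66  81 125 138 138 139 139 138 139 141 140 140
159 171 177 176 175 176 174 147 106  81  56  40  37  43  60  72  70  53  39  35  37  60  82  67  72 119 138 139 139 137 139 139 139 140 138
```

```bash
cat >> h.py <<'E'
def delta(P,yaw,s=None):
    s=s or r.get_state();R=Rm(s['eef_rot']);d=R.T@(np.array(P)-s['tcp_pos'])
    t=(s['eef_rot'][2]-yaw+180)%360-180
    print('t',round(s['time_s'],2),'shift',d.round(4),'turn',round(np.radians(t),4),'F',np.round(s['contact_force'],1),'rot',np.round(s['eef_rot'],2),'pos',np.round(s['tcp_pos'],4),'w',round(s['gripper_width'],4))
E
python3 - <<'E'
from h import *
print(plane('side',[[254.9,167.9],[250.3,166.],[259.5,166],[250.5,169.7],[259.5,169.7]],.112).round(4))
print(plane('top',[[260,180],[257,184],[258,176],[262,183.5],[262,175.5]],.112).round(4))
delta([.54,-.075,.25],16)
E
```

```text
[[ 0.5446 -0.076   0.112 ]
 [ 0.559  -0.079   0.112 ]
 [ 0.5344 -0.0862  0.112 ]
 [ 0.5544 -0.0663  0.112 ]
 [ 0.5305 -0.0733  0.112 ]]
[[ 0.5415 -0.075   0.112 ]
 [ 0.529  -0.0664  0.112 ]
 [ 0.5535 -0.0687  0.112 ]
 [ 0.5311 -0.0812  0.112 ]
 [ 0.5555 -0.0806  0.112 ]]
t 0.15 shift [-0.5189 -0.0064  0.5074] turn 2.4124 F [ 0.4 -0.2  0.2] rot [-8.9930e+01  1.0000e-02  1.5422e+02] pos [0.2934 0.6075 0.2428] w 0.0878
```

Call:
apply_moves:
  deltas:
    - {"tx": -0.03, "ty": 0, "tz": 0.03, "turn": 0.14}
    - {"tx": -0.06, "ty": 0, "tz": 0.06, "turn": 0.28}
    - {"tx": -0.09, "ty": 0, "tz": 0.09, "turn": 0.42}
    - {"tx": -0.12, "ty": 0, "tz": 0.12, "turn": 0.56}
    - {"tx": -0.15, "ty": 0, "tz": 0.15, "turn": 0.7}

```text
invalid input at $.deltas[0]: expected keys tx, ty, tz, turn, gripper
```

```bash
python3 -c "
from h import *
delta([.54,-.075,.25],16)"
```

```text
t 0.15 shift [-0.5189 -0.0064  0.5074] turn 2.4124 F [ 0.4 -0.2  0.2] rot [-8.9930e+01  1.0000e-02  1.5422e+02] pos [0.2934 0.6075 0.2428] w 0.0878
```

Call:
apply_moves:
  deltas:
    - {"tx": -0.03, "ty": 0, "tz": 0.03, "turn": 0.14, "gripper": 0.08}
    - {"tx": -0.06, "ty": 0, "tz": 0.06, "turn": 0.28, "gripper": 0.08}
    - {"tx": -0.09, "ty": 0, "tz": 0.09, "turn": 0.42, "gripper": 0.08}
    - {"tx": -0.12, "ty": 0, "tz": 0.12, "turn": 0.56, "gripper": 0.08}
    - {"tx": -0.15, "ty": 0, "tz": 0.15, "turn": 0.7, "gripper": 0.08}

```text
time_s: 0.65
tcp_pos: [0.3635, 0.4058, 0.2434]
eef_rot: [-90.0, 0.0, 113.8]
contact_force: [1.1, 0.3, 0.9]
gripper_width: 0.08
```

```bash
python3 -c "
from h import *
delta([.54,-.075,.25],16)"
```

```text
t 0.65 shift [-0.5111 -0.0065  0.0326] turn 1.707 F [1.1 0.3 0.9] rot [-8.9990e+01  1.0000e-02  1.1381e+02] pos [0.3635 0.4058 0.2434] w 0.08
```

Call:
apply_moves:
  deltas:
    - {"tx": -0.04, "ty": 0, "tz": 0.003, "turn": 0.14, "gripper": 0.08}
    - {"tx": -0.08, "ty": 0, "tz": 0.006, "turn": 0.28, "gripper": 0.08}
    - {"tx": -0.12, "ty": 0, "tz": 0.009, "turn": 0.42, "gripper": 0.08}
    - {"tx": -0.16, "ty": 0, "tz": 0.012, "turn": 0.56, "gripper": 0.08}
    - {"tx": -0.2, "ty": 0, "tz": 0.015, "turn": 0.7, "gripper": 0.08}

```text
time_s: 1.15
tcp_pos: [0.4315, 0.2172, 0.2436]
eef_rot: [-90.0, -0.0, 73.7]
contact_force: [0.7, -0.1, -0.4]
gripper_width: 0.0802
```

```bash
python3 -c "
from h import *
delta([.54,-.075,.25],16)"
```

```text
t 1.15 shift [-0.2501 -0.0064 -0.1861] turn 1.0071 F [ 0.7 -0.1 -0.4] rot [-9.000e+01 -1.000e-02  7.371e+01] pos [0.4315 0.2172 0.2436] w 0.0802
```

Call:
apply_moves:
  deltas:
    - {"tx": -0.034, "ty": 0, "tz": -0.026, "turn": 0.14, "gripper": 0.07}
    - {"tx": -0.068, "ty": 0, "tz": -0.052, "turn": 0.28, "gripper": 0.07}
    - {"tx": -0.102, "ty": 0, "tz": -0.078, "turn": 0.42, "gripper": 0.07}
    - {"tx": -0.136, "ty": 0, "tz": -0.104, "turn": 0.56, "gripper": 0.07}
    - {"tx": -0.17, "ty": 0, "tz": -0.13, "turn": 0.7, "gripper": 0.07}

```text
time_s: 1.65
tcp_pos: [0.5098, 0.0179, 0.2436]
eef_rot: [-90.0, -0.0, 33.6]
contact_force: [0.9, 0.2, -0.5]
gripper_width: 0.0702
```

```bash
python3 -c "
from h import *
delta([.54,-.075,.25],16)"
```

```text
t 1.65 shift [-0.0262 -0.0064 -0.0941] turn 0.307 F [ 0.9  0.2 -0.5] rot [-9.000e+01 -1.000e-02  3.359e+01] pos [0.5098 0.0179 0.2436] w 0.0702
```

Call:
apply_moves:
  deltas:
    - {"tx": -0.009, "ty": 0, "tz": -0.032, "turn": 0.11, "gripper": 0.06}
    - {"tx": -0.018, "ty": 0, "tz": -0.064, "turn": 0.22, "gripper": 0.06}
    - {"tx": -0.026, "ty": 0, "tz": -0.094, "turn": 0.307, "gripper": 0.06}
    - {"tx": -0.026, "ty": 0, "tz": -0.094, "turn": 0.307, "gripper": 0.06}

```text
time_s: 2.05
tcp_pos: [0.5408, -0.0757, 0.2429]
eef_rot: [-90.0, 0.1, 16.0]
contact_force: [-0.3, -0.6, -0.7]
gripper_width: 0.0604
```

Run:
```python
from h import *
s=r.get_state()
p,d=capture('wrist');cv2.imwrite('pics/wrist1.png',cv2.cvtColor(p,cv2.COLOR_RGB2BGR));np.savez('w1.npz',p=p,d=d,pos=s['tcp_pos'],rot=s['eef_rot'])
delta([.543,-.075,.25],16,s)
c=cloud('wrist',d,s);np.save('w1c.npy',c)
P=c.reshape(-1,3);m=(P[:,2]>.1)&(P[:,2]<.12)&(abs(P[:,0]-.54)<.05)&(abs(P[:,1]+.075)<.04)
print(m.sum(),P[m].mean(0),P[m].min(0),P[m].max(0));pix=np.argwhere(m.reshape(d.shape));print(pix.min(0),pix.max(0))
rc=cv2.minAreaRect(np.float32(P[m][:,:2]*1000));print(rc)
```

```text
t 2.05 shift [ 0.0023 -0.0071  0.    ] turn -0.0003 F [-0.3 -0.6 -0.7] rot [-9.002e+01  7.000e-02  1.598e+01] pos [ 0.5408 -0.0757  0.2429] w 0.0604
484 [ 0.54371592 -0.07876449  0.11011901] [ 0.53042677 -0.08898884  0.1003337 ] [ 0.55906124 -0.06783662  0.11280138]
[177 250] [206 266]
((544.9614868164062, -78.72904205322266), (27.716800689697266, 15.85949993133545), 15.988832473754883)
```

View pics/wrist1.png

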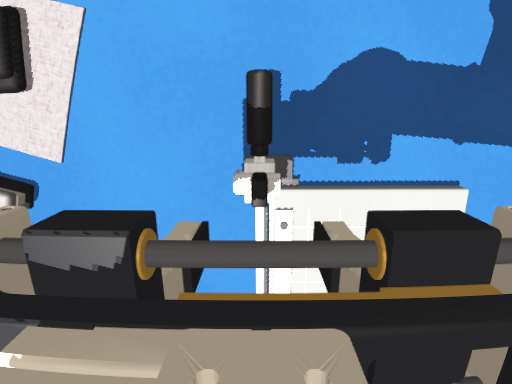

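Call:
apply_moves:
  deltas:
    - {"tx": 0.0026, "ty": 0.035, "tz": -0.003, "turn": 0, "gripper": 0.06}
    - {"tx": 0.0026, "ty": 0.07, "tz": -0.003, "turn": 0, "gripper": 0.06}
    - {"tx": 0.0026, "ty": 0.1, "tz": -0.003, "turn": 0, "gripper": 0.06}
    - {"tx": 0.0026, "ty": 0.12, "tz": -0.003, "turn": 0, "gripper": 0.06}
    - {"tx": 0.0026, "ty": 0.125, "tz": -0.003, "turn": 0, "gripper": 0.06}

```text
time_s: 2.6
tcp_pos: [0.542, -0.0744, 0.1162]
eef_rot: [-90.0, 0.2, 16.4]
contact_force: [0.2, 0.6, -0.4]
gripper_width: 0.0601
```

Run:
```python
from h import *
s=r.get_state()
p,d=capture('wrist');cv2.imwrite('pics/wrist2.png',cv2.cvtColor(p,cv2.COLOR_RGB2BGR))
delta([.544,-.078,.095],16,s)
c=cloud('wrist',d,s)
P=c.reshape(-1,3);m=(P[:,2]>.1)&(P[:,2]<.12)&(abs(P[:,0]-.54)<.03)&(abs(P[:,1]+.075)<.02)
print(m.sum(),P[m].mean(0),P[m].min(0),P[m].max(0))
rc=cv2.minAreaRect(np.float32(P[m][:,:2]*1000));print(rc)
```

```text
t 2.6 shift [ 0.001   0.0212 -0.004 ] turn 0.0069 F [ 0.2  0.6 -0.4] rot [-89.95   0.24  16.39] pos [ 0.542  -0.0744  0.1162] w 0.0601
683 [ 0.53731848 -0.08027401  0.10909554] [ 0.53016394 -0.0887558   0.10000414] [ 0.5600533  -0.06814257  0.11266247]
((544.9283447265625, -78.13105010986328), (27.931217193603516, 16.80449676513672), 16.38521957397461)
```

View pics/wrist2.png

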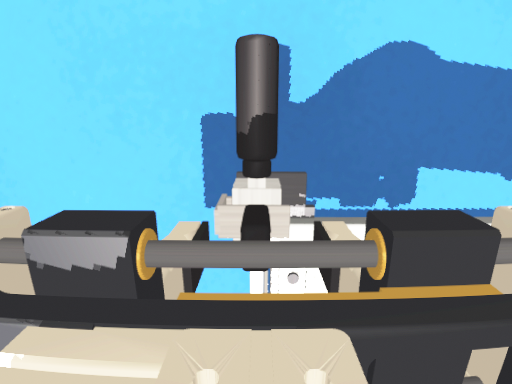

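```bash
python3 -c "
from h import *
delta([.5445,-.0785,.095],16)"
```

```text
t 2.65 shift [ 0.0008  0.0219 -0.0044] turn 0.0069 F [0.3 0.3 0.1] rot [-89.97   0.18  16.39] pos [ 0.5426 -0.0745  0.1169] w 0.06
```

Call:
apply_moves:
  deltas:
    - {"tx": 0.001, "ty": 0.007, "tz": -0.003, "turn": 0.004, "gripper": 0.06}
    - {"tx": 0.001, "ty": 0.014, "tz": -0.004, "turn": 0.006, "gripper": 0.06}
    - {"tx": 0.001, "ty": 0.0215, "tz": -0.0045, "turn": 0.006, "gripper": 0.06}
    - {"tx": 0.001, "ty": 0.0215, "tz": -0.0045, "turn": 0.006, "gripper": 0.06}
    - {"tx": 0.001, "ty": 0.0215, "tz": -0.0045, "turn": 0.006, "gripper": 0.06}

```text
time_s: 3.15
tcp_pos: [0.546, -0.0792, 0.0971]
eef_rot: [-90.0, 0.0, 16.0]
contact_force: [0.3, -0.2, 0.5]
gripper_width: 0.0602
```

```bash
python3 -c "
from h import *
delta([.5445,-.0785,.095],16)"
```

```text
t 3.15 shift [-0.0013  0.0021  0.001 ] turn -0.0005 F [ 0.3 -0.2  0.5] rot [-90.     0.    15.97] pos [ 0.546  -0.0792  0.0971] w 0.0602
```

Call:
apply_moves:
  deltas:
    - {"tx": -0.001, "ty": 0.002, "tz": 0.0005, "turn": 0, "gripper": 0.03}
    - {"tx": -0.001, "ty": 0.002, "tz": 0.0005, "turn": 0, "gripper": 0.02}
    - {"tx": -0.001, "ty": 0.002, "tz": 0.0005, "turn": 0, "gripper": 0.01}
    - {"tx": -0.001, "ty": 0.002, "tz": 0.0005, "turn": 0, "gripper": 0.01}
    - {"tx": -0.001, "ty": 0.002, "tz": 0.0005, "turn": 0, "gripper": 0.01}
  newtons: 30

```text
time_s: 3.65
tcp_pos: [0.5449, -0.0788, 0.0952]
eef_rot: [-90.0, -0.0, 16.0]
contact_force: [0.2, -0.8, -0.5]
gripper_width: 0.0256
```

```bash
python3 -c "
from h import *
delta([.5445,-.0785,.095],16)"
```

```text
t 3.65 shift [-0.0003  0.0002  0.0005] turn -0.0005 F [ 0.2 -0.8 -0.5] rot [-9.000e+01 -1.000e-02  1.597e+01] pos [ 0.5449 -0.0788  0.0952] w 0.0256
```

Still closing; hold on.

Call:
apply_moves:
  deltas:
    - {"tx": 0, "ty": 0, "tz": 0, "turn": 0, "gripper": 0.005}
    - {"tx": 0, "ty": 0, "tz": 0, "turn": 0, "gripper": 0.005}
    - {"tx": 0, "ty": 0, "tz": 0, "turn": 0, "gripper": 0.005}
    - {"tx": 0, "ty": 0, "tz": 0, "turn": 0, "gripper": 0.005}
    - {"tx": 0, "ty": 0, "tz": 0, "turn": 0, "gripper": 0.005}

```text
time_s: 4.15
tcp_pos: [0.5448, -0.0782, 0.0951]
eef_rot: [-90.0, -0.0, 16.0]
contact_force: [-1.8, 5.0, 2.2]
gripper_width: 0.0154
```

Run:
```python
from h import *
s=r.get_state()
delta([.5445,-.0785,.095],16,s)
p,d=capture('wrist');cv2.imwrite('pics/wrist3.png',cv2.cvtColor(p,cv2.COLOR_RGB2BGR))
```

```text
t 4.15 shift [-0.0003  0.0001 -0.0002] turn -0.0003 F [-1.8  5.   2.2] rot [-8.996e+01 -1.000e-02  1.598e+01] pos [ 0.5448 -0.0782  0.0951] w 0.0154
```

View pics/wrist3.png

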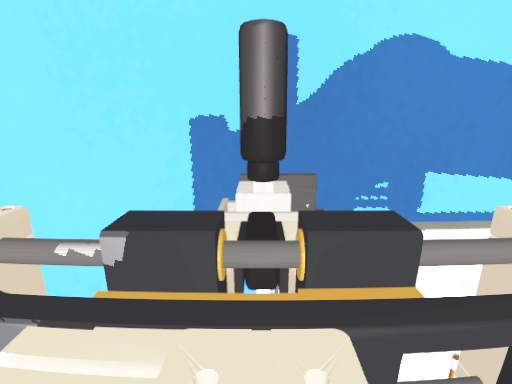

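Call:
apply_moves:
  deltas:
    - {"tx": 0, "ty": 0, "tz": -0.003, "turn": 0, "gripper": 0.005}
    - {"tx": 0, "ty": 0, "tz": -0.006, "turn": 0, "gripper": 0.005}
    - {"tx": 0, "ty": 0, "tz": -0.009, "turn": 0, "gripper": 0.005}
    - {"tx": 0, "ty": 0, "tz": -0.012, "turn": 0, "gripper": 0.005}
    - {"tx": 0, "ty": 0, "tz": -0.013, "turn": 0, "gripper": 0.005}

```text
time_s: 4.7
tcp_pos: [0.5482, -0.0903, 0.0951]
eef_rot: [-89.9, -0.0, 16.0]
contact_force: [-3.2, 9.8, 4.3]
gripper_width: 0.0159
```

Call:
apply_moves:
  deltas:
    - {"tx": 0, "ty": 0, "tz": 0, "turn": 0, "gripper": 0.005}
    - {"tx": 0, "ty": 0, "tz": 0, "turn": 0, "gripper": 0.005}

```text
time_s: 4.9
tcp_pos: [0.5482, -0.0901, 0.0951]
eef_rot: [-89.9, -0.0, 16.0]
contact_force: [-3.1, 9.5, 4.6]
gripper_width: 0.0158
```

Run:
```python
from h import *
s=r.get_state()
delta([.5448,-.0782,.0951],16,s);print(Rm(s['eef_rot']).T@s['contact_force'],s['moment'])
```

```text
t 4.9 shift [0.     0.0001 0.0123] turn -0.0006 F [-3.1  9.5  4.6] rot [-8.991e+01 -2.000e-02  1.597e+01] pos [ 0.5482 -0.0901  0.0951] w 0.0158
[-0.37783557 -4.60233497 10.00935428] [3.68676568 1.17415409 0.01930654]
```

Run:
```python
import numpy as np
f=lambda t:np.array([345-345*np.cos(t)+51*np.sin(t),-(345*np.sin(t)+51*np.cos(t)-51)])
for k in range(10):
    a=f(np.radians(3.5*k));print(3.5*k,[tuple(np.round(f(np.radians(3.5*k+.7*i))-a,1)) for i in range(1,6)])
print(f(np.radians(35)))
```

```text
0.0 [(np.float64(0.6), np.float64(-4.2)), (np.float64(1.3), np.float64(-8.4)), (np.float64(2.1), np.float64(-12.6)), (np.float64(2.9), np.float64(-16.8)), (np.float64(3.8), np.float64(-21.0))]
3.5 [(np.float64(0.9), np.float64(-4.2)), (np.float64(1.9), np.float64(-8.3)), (np.float64(2.9), np.float64(-12.5)), (np.float64(3.9), np.float64(-16.6)), (np.float64(5.0), np.float64(-20.7))]
7.0 [(np.float64(1.2), np.float64(-4.1)), (np.float64(2.4), np.float64(-8.2)), (np.float64(3.6), np.float64(-12.3)), (np.float64(4.9), np.float64(-16.3)), (np.float64(6.3), np.float64(-20.4))]
10.5 [(np.float64(1.4), np.float64(-4.0)), (np.float64(2.9), np.float64(-8.0)), (np.float64(4.4), np.float64(-12.0)), (np.float64(5.9), np.float64(-16.0)), (np.float64(7.5), np.float64(-19.9))]
14.0 [(np.float64(1.6), np.float64(-3.9)), (np.float64(3.3), np.float64(-7.8)), (np.float64(5.1), np.float64(-11.7)), (np.float64(6.9), np.float64(-15.6)), (np.float64(8.7), np.float64(-19.4))]
17.5 [(np.float64(1.9), np.float64(-3.8)), (np.float64(3.8), np.float64(-7.6)), (np.float64(5.8), np.float64(-11.4)), (np.float64(7.8
[... 171 characters left out ...]
11.0)), (np.float64(8.7), np.float64(-14.6)), (np.float64(11.0), np.float64(-18.2))]
24.5 [(np.float64(2.3), np.float64(-3.6)), (np.float64(4.7), np.float64(-7.1)), (np.float64(7.1), np.float64(-10.6)), (np.float64(9.6), np.float64(-14.1)), (np.float64(12.1), np.float64(-17.5))]
28.0 [(np.float64(2.5), np.float64(-3.4)), (np.float64(5.1), np.float64(-6.8)), (np.float64(7.8), np.float64(-10.1)), (np.float64(10.4), np.float64(-13.5)), (np.float64(13.2), np.float64(-16.7))]
31.5 [(np.float64(2.8), np.float64(-3.3)), (np.float64(5.5), np.float64(-6.5)), (np.float64(8.4), np.float64(-9.7)), (np.float64(11.2), np.float64(-12.8)), (np.float64(14.2), np.float64(-15.9))]
[  91.64494297 -188.6606248 ]
```

Bolt is clear (10.0 N → ~13 mm travel; TCP moved 12.3 mm). First a gentle lift.

Call:
apply_moves:
  deltas:
    - {"tx": 0.0002, "ty": -0.001, "tz": 0, "turn": 0, "gripper": 0.005}
    - {"tx": 0.0005, "ty": -0.003, "tz": 0, "turn": 0, "gripper": 0.005}
    - {"tx": 0.001, "ty": -0.006, "tz": 0, "turn": 0, "gripper": 0.005}
    - {"tx": 0.0015, "ty": -0.0095, "tz": 0, "turn": 0, "gripper": 0.005}
    - {"tx": 0.0021, "ty": -0.0126, "tz": 0, "turn": 0, "gripper": 0.005}

```text
time_s: 5.4
tcp_pos: [0.5493, -0.0891, 0.1063]
eef_rot: [-89.8, 0.1, 15.9]
contact_force: [-1.0, 9.9, -5.8]
gripper_width: 0.0159
```

Run:
```python
from h import *
s=r.get_state()
delta([.5482,-.0901,.0951],16,s);print((Rm(s['eef_rot']).T@s['contact_force']).round(1))
p,d=capture('side');cv2.imwrite('pics/side4.png',cv2.cvtColor(cv2.resize(p[130:290,100:320],None,fx=3.4,fy=3.4),cv2.COLOR_RGB2BGR))
```

```text
t 5.4 shift [-0.0013  0.0112 -0.0007] turn -0.0009 F [-1.   9.9 -5.8] rot [-89.84   0.11  15.95] pos [ 0.5493 -0.0891  0.1063] w 0.0159
[1.8 5.9 9.7]
```

View pics/side4.png

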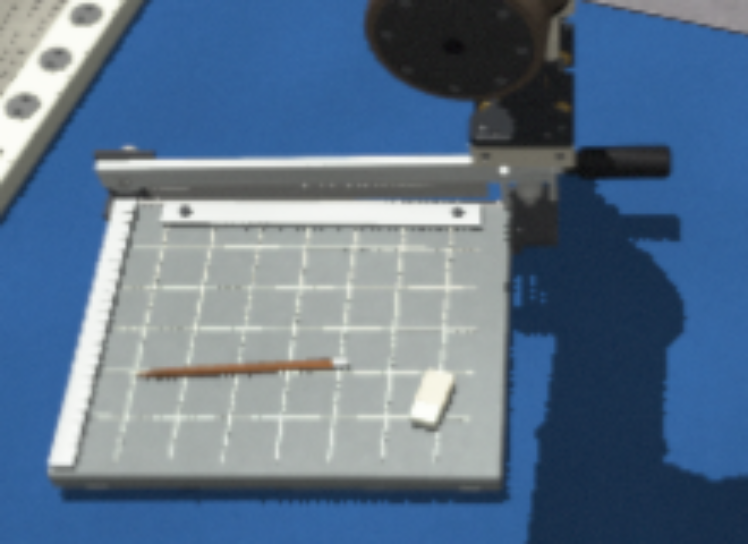

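Call:
apply_moves:
  deltas:
    - {"tx": 0.0008, "ty": -0.0042, "tz": 0, "turn": 0, "gripper": 0.005}
    - {"tx": 0.0017, "ty": -0.0084, "tz": 0, "turn": 0, "gripper": 0.005}
    - {"tx": 0.0026, "ty": -0.0125, "tz": 0, "turn": 0, "gripper": 0.005}
    - {"tx": 0.0035, "ty": -0.0167, "tz": 0, "turn": 0, "gripper": 0.005}
    - {"tx": 0.0046, "ty": -0.0208, "tz": 0, "turn": 0, "gripper": 0.005}

```text
time_s: 5.95
tcp_pos: [0.5531, -0.0879, 0.1268]
eef_rot: [-89.8, 0.2, 15.9]
contact_force: [-1.6, 10.3, -6.4]
gripper_width: 0.0158
```

Run:
```python
from h import *
s=r.get_state()
delta([.5482,-.0901,.0951],16,s);print((Rm(s['eef_rot']).T@s['contact_force']).round(1))
p,d=capture('side');cv2.imwrite('pics/side5.png',cv2.cvtColor(cv2.resize(p[130:290,100:320],None,fx=3.4,fy=3.4),cv2.COLOR_RGB2BGR))
f=lambda t:np.array([345-345*np.cos(t)+51*np.sin(t),-(345*np.sin(t)+51*np.cos(t)-51)])
for k in (5.6,9.1,12.6,16.1,19.6,23.1,26.6,30.1):
    a=f(np.radians(k));print(k,[tuple((f(np.radians(k+.7*i))-a).round(1).tolist()) for i in range(1,6)])
```

```text
t 5.95 shift [-0.0052  0.0317 -0.0009] turn -0.001 F [-1.6 10.3 -6.4] rot [-89.81   0.18  15.94] pos [ 0.5531 -0.0879  0.1268] w 0.0158
[ 1.3  6.5 10.3]
5.6 [(1.1, -4.1), (2.2, -8.2), (3.3, -12.3), (4.5, -16.4), (5.8, -20.5)]
9.1 [(1.3, -4.1), (2.7, -8.1), (4.1, -12.1), (5.5, -16.1), (7.0, -20.1)]
12.6 [(1.6, -4.0), (3.2, -7.9), (4.8, -11.8), (6.5, -15.8), (8.2, -19.6)]
16.1 [(1.8, -3.9), (3.6, -7.7), (5.5, -11.5), (7.4, -15.3), (9.4, -19.1)]
19.6 [(2.0, -3.7), (4.1, -7.5), (6.2, -11.2), (8.4, -14.8), (10.6, -18.5)]
23.1 [(2.2, -3.6), (4.5, -7.2), (6.9, -10.8), (9.3, -14.3), (11.7, -17.8)]
26.6 [(2.5, -3.5), (5.0, -6.9), (7.5, -10.3), (10.1, -13.7), (12.7, -17.1)]
30.1 [(2.7, -3.3), (5.4, -6.6), (8.1, -9.9), (10.9, -13.1), (13.8, -16.3)]
```

View pics/side5.png

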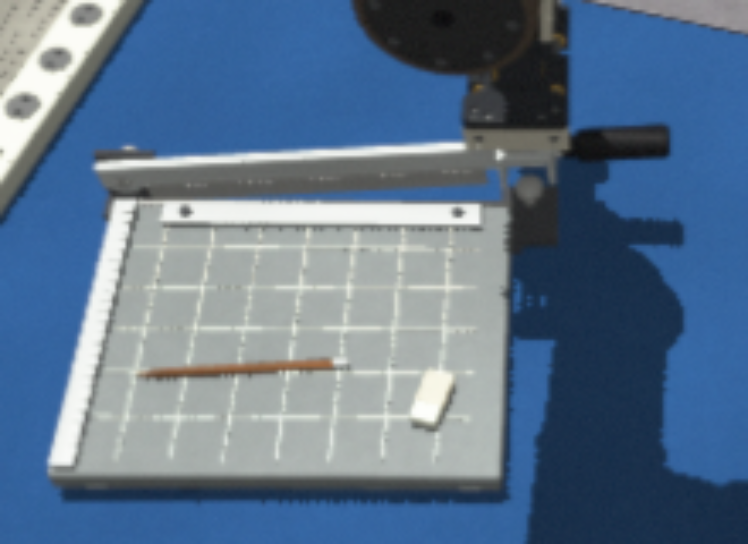

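The arm is clearly off its stud (stud head now visible below, near 530,190), still pulled at 10 N. Continuing along the arc.

Call:
apply_moves:
  deltas:
    - {"tx": 0.0011, "ty": -0.0041, "tz": 0, "turn": 0, "gripper": 0.005}
    - {"tx": 0.0022, "ty": -0.0082, "tz": 0, "turn": 0, "gripper": 0.005}
    - {"tx": 0.0033, "ty": -0.0123, "tz": 0, "turn": 0, "gripper": 0.005}
    - {"tx": 0.0045, "ty": -0.0164, "tz": 0, "turn": 0, "gripper": 0.005}
    - {"tx": 0.0058, "ty": -0.0205, "tz": 0, "turn": 0, "gripper": 0.005}

```text
time_s: 6.5
tcp_pos: [0.5581, -0.0863, 0.147]
eef_rot: [-89.8, 0.2, 15.9]
contact_force: [-2.9, 9.3, -6.8]
gripper_width: 0.0158
```

Call:
apply_moves:
  deltas:
    - {"tx": 0.0013, "ty": -0.0041, "tz": 0, "turn": 0, "gripper": 0.005}
    - {"tx": 0.0027, "ty": -0.0081, "tz": 0, "turn": 0, "gripper": 0.005}
    - {"tx": 0.0041, "ty": -0.0121, "tz": 0, "turn": 0, "gripper": 0.005}
    - {"tx": 0.0055, "ty": -0.0161, "tz": 0, "turn": 0, "gripper": 0.005}
    - {"tx": 0.007, "ty": -0.0201, "tz": 0, "turn": 0, "gripper": 0.005}

```text
time_s: 7.0
tcp_pos: [0.5644, -0.0844, 0.1668]
eef_rot: [-89.8, 0.3, 15.9]
contact_force: [-4.6, 9.2, -5.7]
gripper_width: 0.0156
```

Run:
```python
from h import *
s=r.get_state()
delta([.5482,-.0901,.0951],16,s);print((Rm(s['eef_rot']).T@s['contact_force']).round(1))
p,d=capture('side');cv2.imwrite('pics/side6.png',cv2.cvtColor(cv2.resize(p[110:290,100:320],None,fx=3.2,fy=3.2),cv2.COLOR_RGB2BGR))
```

```text
t 7.0 shift [-0.0168  0.0718 -0.0013] turn -0.0011 F [-4.6  9.2 -5.7] rot [-89.77   0.31  15.93] pos [ 0.5644 -0.0844  0.1668] w 0.0156
[-1.8  5.8 10.1]
```

View pics/side6.png

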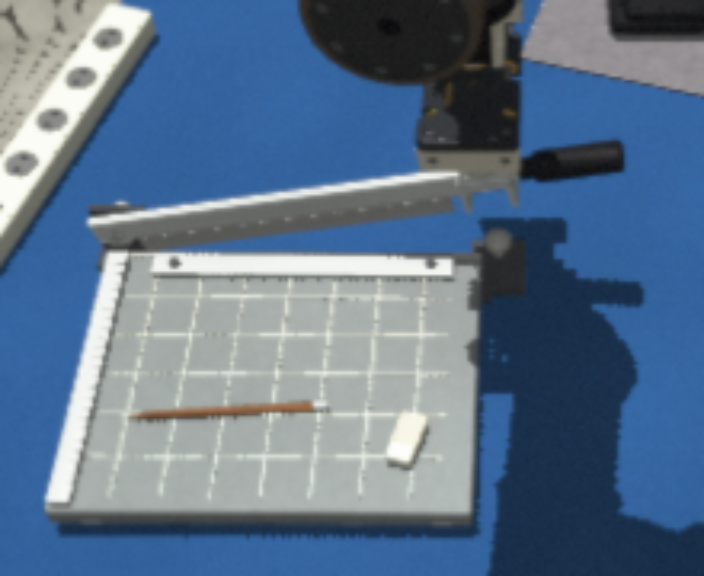

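Call:
apply_moves:
  deltas:
    - {"tx": 0.0016, "ty": -0.004, "tz": 0, "turn": 0, "gripper": 0.005}
    - {"tx": 0.0032, "ty": -0.0079, "tz": 0, "turn": 0, "gripper": 0.005}
    - {"tx": 0.0048, "ty": -0.0118, "tz": 0, "turn": 0, "gripper": 0.005}
    - {"tx": 0.0065, "ty": -0.0158, "tz": 0, "turn": 0, "gripper": 0.005}
    - {"tx": 0.0082, "ty": -0.0196, "tz": 0, "turn": 0, "gripper": 0.005}

```text
time_s: 7.55
tcp_pos: [0.572, -0.0822, 0.1863]
eef_rot: [-89.8, 0.4, 15.9]
contact_force: [-5.7, 8.0, -5.1]
gripper_width: 0.0161
```

Call:
apply_moves:
  deltas:
    - {"tx": 0.0018, "ty": -0.0039, "tz": 0, "turn": 0, "gripper": 0.005}
    - {"tx": 0.0036, "ty": -0.0077, "tz": 0, "turn": 0, "gripper": 0.005}
    - {"tx": 0.0055, "ty": -0.0115, "tz": 0, "turn": 0, "gripper": 0.005}
    - {"tx": 0.0074, "ty": -0.0153, "tz": 0, "turn": 0, "gripper": 0.005}
    - {"tx": 0.0094, "ty": -0.0191, "tz": 0, "turn": 0, "gripper": 0.005}

```text
time_s: 8.05
tcp_pos: [0.5807, -0.0797, 0.2052]
eef_rot: [-89.8, 0.4, 15.9]
contact_force: [-6.2, 7.3, -4.1]
gripper_width: 0.016
```

Run:
```python
from h import *
s=r.get_state()
delta([.5482,-.0901,.0951],16,s);print((Rm(s['eef_rot']).T@s['contact_force']).round(1))
```

```text
t 8.05 shift [-0.0333  0.1104 -0.0015] turn -0.0011 F [-6.2  7.3 -4.1] rot [-89.75   0.4   15.94] pos [ 0.5807 -0.0797  0.2052] w 0.016
[-4.   4.1  8.7]
```

Call:
apply_moves:
  deltas:
    - {"tx": 0.0019, "ty": -0.0037, "tz": 0, "turn": 0, "gripper": 0.005}
    - {"tx": 0.0039, "ty": -0.0075, "tz": 0, "turn": 0, "gripper": 0.005}
    - {"tx": 0.006, "ty": -0.0112, "tz": 0, "turn": 0, "gripper": 0.005}
    - {"tx": 0.0081, "ty": -0.0148, "tz": 0, "turn": 0, "gripper": 0.005}
    - {"tx": 0.0103, "ty": -0.0185, "tz": 0, "turn": 0, "gripper": 0.005}

```text
time_s: 8.55
tcp_pos: [0.5905, -0.0769, 0.2237]
eef_rot: [-89.7, 0.4, 15.9]
contact_force: [-6.7, 7.7, -3.8]
gripper_width: 0.0158
```

Call:
apply_moves:
  deltas:
    - {"tx": 0.0022, "ty": -0.0036, "tz": 0, "turn": 0, "gripper": 0.005}
    - {"tx": 0.0045, "ty": -0.0072, "tz": 0, "turn": 0, "gripper": 0.005}
    - {"tx": 0.0068, "ty": -0.0108, "tz": 0, "turn": 0, "gripper": 0.005}
    - {"tx": 0.0092, "ty": -0.0143, "tz": 0, "turn": 0, "gripper": 0.005}
    - {"tx": 0.0116, "ty": -0.0178, "tz": 0, "turn": 0, "gripper": 0.005}

```text
time_s: 9.05
tcp_pos: [0.6016, -0.0737, 0.2416]
eef_rot: [-89.7, 0.4, 16.0]
contact_force: [-8.0, 8.0, -2.5]
gripper_width: 0.016
```

Run:
```python
from h import *
s=r.get_state()
delta([.5482,-.0901,.0951],16,s);print((Rm(s['eef_rot']).T@s['contact_force']).round(1))
p,d=capture('side');cv2.imwrite('pics/side7.png',cv2.cvtColor(cv2.resize(p[90:290,100:320],None,fx=3,fy=3),cv2.COLOR_RGB2BGR))
```

```text
t 9.05 shift [-0.0548  0.1469 -0.0017] turn -0.0008 F [-8.   8.  -2.5] rot [-89.75   0.43  15.95] pos [ 0.6016 -0.0737  0.2416] w 0.016
[-5.4  2.6  9.9]
```

View pics/side7.png

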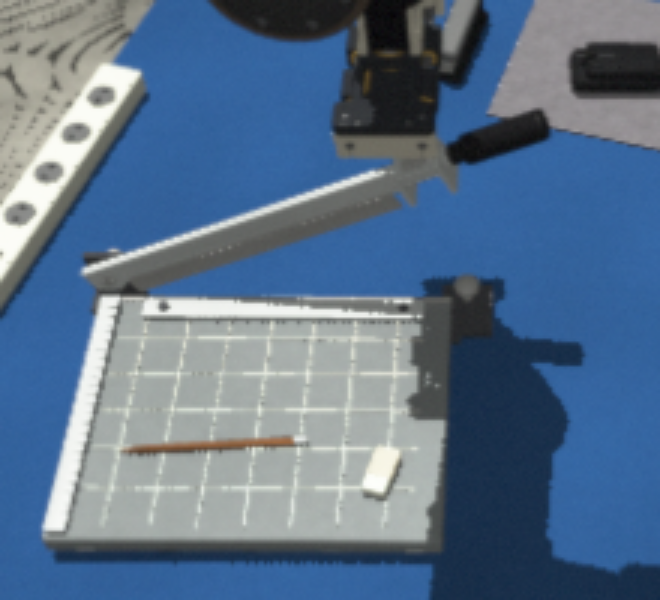

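Call:
apply_moves:
  deltas:
    - {"tx": 0.0019, "ty": -0.0035, "tz": 0, "turn": 0, "gripper": 0.005}
    - {"tx": 0.004, "ty": -0.0069, "tz": 0, "turn": 0, "gripper": 0.005}
    - {"tx": 0.006, "ty": -0.0103, "tz": 0, "turn": 0, "gripper": 0.005}
    - {"tx": 0.0082, "ty": -0.0137, "tz": 0, "turn": 0, "gripper": 0.005}
    - {"tx": 0.0105, "ty": -0.0171, "tz": 0, "turn": 0, "gripper": 0.005}

```text
time_s: 9.6
tcp_pos: [0.6129, -0.0702, 0.2586]
eef_rot: [-89.7, 0.3, 16.0]
contact_force: [-3.7, 9.3, -6.3]
gripper_width: 0.0161
```

Run:
```python
from h import *
s=r.get_state()
delta([.5482,-.0901,.0951],16,s);print((Rm(s['eef_rot']).T@s['contact_force']).round(1))
p,d=capture('wrist');cv2.imwrite('pics/w8.png',cv2.cvtColor(p,cv2.COLOR_RGB2BGR))
```

```text
t 9.6 shift [-0.0668  0.1638 -0.002 ] turn -0.0005 F [-3.7  9.3 -6.3] rot [-89.74   0.31  15.97] pos [ 0.6129 -0.0702  0.2586] w 0.0161
[-0.9  6.3  9.9]
```

View pics/w8.png

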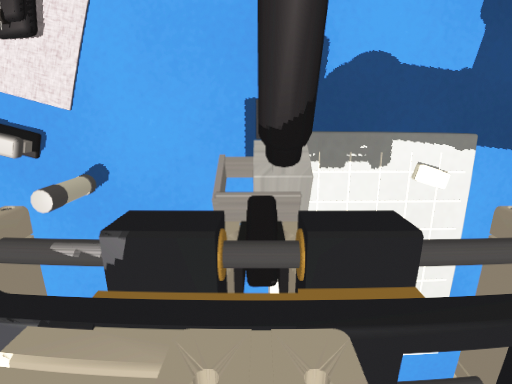

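Call:
apply_moves:
  deltas:
    - {"tx": 0.0025, "ty": -0.0033, "tz": 0, "turn": 0, "gripper": 0.005}
    - {"tx": 0.005, "ty": -0.0066, "tz": 0, "turn": 0, "gripper": 0.005}
    - {"tx": 0.0076, "ty": -0.0099, "tz": 0, "turn": 0, "gripper": 0.005}
    - {"tx": 0.0103, "ty": -0.0131, "tz": 0, "turn": 0, "gripper": 0.005}
    - {"tx": 0.013, "ty": -0.0163, "tz": 0, "turn": 0, "gripper": 0.005}

```text
time_s: 10.15
tcp_pos: [0.6254, -0.0667, 0.2748]
eef_rot: [-89.7, 0.3, 16.0]
contact_force: [-5.1, 9.9, -5.3]
gripper_width: 0.0157
```

Run:
```python
from h import *
s=r.get_state()
delta([.5482,-.0901,.0951],16,s);print((Rm(s['eef_rot']).T@s['contact_force']).round(1))
a=np.radians(16);C=np.array([.5448,-.0785]);ux=np.array([np.cos(a),np.sin(a)]);uy=np.array([-np.sin(a),np.cos(a)])
piv=C+.345*ux
p,d=capture('side');np.savez('s9.npz',p=p,d=d);cv2.imwrite('pics/side9.png',cv2.cvtColor(cv2.resize(p[80:290,100:320],None,fx=2.8,fy=2.8),cv2.COLOR_RGB2BGR))
c=cloud('side',d).reshape(-1,3);X=(c[:,:2]-piv)@ux;Y=(c[:,:2]-piv)@uy;Z=c[:,2]-.046
br=p.reshape(-1,3).min(1)
m=(abs(Y)<.025)&(X<-.05)&(X>-.24)&(Z>.02)&(Z<.25)&(br>170)
print(m.sum());q=np.polyfit(-X[m],Z[m],1);print(np.degrees(np.arctan(q[0])),q)
v=cv2.fitLine(np.float32(np.c_[-X[m],Z[m]]),cv2.DIST_HUBER,0,.01,.01).ravel();print(np.degrees(np.arctan2(v[1],v[0])))
# same for initial
z=np.load('side0.npz');c=np.load('sidec.npy').reshape(-1,3);X=(c[:,:2]-piv)@ux;Y=(c[:,:2]-piv)@uy;Z=c[:,2]-.046
m=(abs(Y)<.025)&(X<-.05)&(X>-.28)&(Z>.005)&(z['p'].reshape(-1,3).min(1)>170)
q=np.polyfit(-X[m],Z[m],1);print('initial',m.sum(),np.degrees(np.arctan(q[0])),q)
```

```text
t 10.15 shift [-0.0796  0.1802 -0.0021] turn -0.0003 F [-5.1  9.9 -5.3] rot [-89.74   0.33  15.98] pos [ 0.6254 -0.0667  0.2748] w 0.0157
[-2.2  5.3 10.9]
134
32.412753455524275 [0.63493158 0.02170735]
32.34617
initial 164 -0.007110385051873161 [-0.0001241   0.01807756]
```

View pics/side9.png

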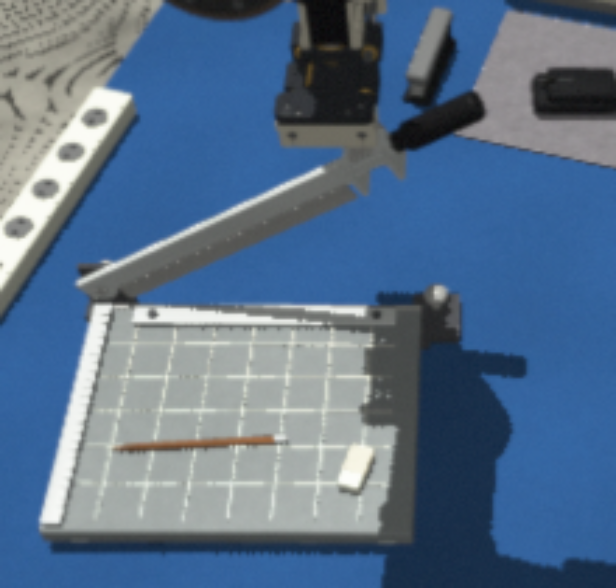

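Call:
apply_moves:
  deltas:
    - {"tx": 0.0026, "ty": -0.0032, "tz": 0, "turn": 0, "gripper": 0.005}
    - {"tx": 0.005, "ty": -0.006, "tz": 0, "turn": 0, "gripper": 0.005}
    - {"tx": 0.007, "ty": -0.0085, "tz": 0, "turn": 0, "gripper": 0.005}
    - {"tx": 0.0085, "ty": -0.0103, "tz": 0, "turn": 0, "gripper": 0.005}
    - {"tx": 0.009, "ty": -0.011, "tz": 0, "turn": 0, "gripper": 0.005}

```text
time_s: 10.7
tcp_pos: [0.6344, -0.064, 0.2857]
eef_rot: [-89.7, 0.3, 16.0]
contact_force: [-3.8, 8.2, -6.3]
gripper_width: 0.0157
```

Call:
apply_moves:
  deltas:
    - {"tx": 0, "ty": 0, "tz": 0, "turn": 0, "gripper": 0.005}
    - {"tx": 0, "ty": 0, "tz": 0, "turn": 0, "gripper": 0.005}
    - {"tx": 0, "ty": 0, "tz": 0, "turn": 0, "gripper": 0.005}
    - {"tx": 0, "ty": 0, "tz": 0, "turn": 0, "gripper": 0.005}
    - {"tx": 0, "ty": 0, "tz": 0, "turn": 0, "gripper": 0.005}

```text
time_s: 11.2
tcp_pos: [0.6344, -0.064, 0.2857]
eef_rot: [-89.7, 0.3, 16.0]
contact_force: [-3.5, 8.9, -5.7]
gripper_width: 0.0158
```

```bash
cat > ang.py <<'E'
from h import *
s=r.get_state()
delta([.5482,-.0901,.0951],16,s);print((Rm(s['eef_rot']).T@s['contact_force']).round(1))
a=np.radians(16);C=np.array([.5448,-.0785]);ux=np.array([np.cos(a),np.sin(a)]);uy=np.array([-np.sin(a),np.cos(a)])
piv=C+.345*ux
p,d=capture('side');cv2.imwrite('pics/side10.png',cv2.cvtColor(cv2.resize(p[80:290,100:320],None,fx=2.8,fy=2.8),cv2.COLOR_RGB2BGR))
c=cloud('side',d).reshape(-1,3);X=(c[:,:2]-piv)@ux;Y=(c[:,:2]-piv)@uy;Z=c[:,2]-.046
m=(abs(Y)<.025)&(X<-.05)&(X>-.24)&(Z>.02)&(Z<.25)&(p.reshape(-1,3).min(1)>170)
q=np.polyfit(-X[m],Z[m],1);print(m.sum(),np.degrees(np.arctan(q[0])),q)
# along-radius angle: ridge is 18 mm above the hinge line
rr=np.hypot(X[m],Z[m]);print(np.degrees(np.median(np.arctan2(Z[m],-X[m])-np.arcsin(.018/rr))))
E
python3 ang.py
```

```text
t 11.2 shift [-0.0891  0.191  -0.0023] turn -0.0001 F [-3.5  8.9 -5.7] rot [-89.73   0.28  15.99] pos [ 0.6344 -0.064   0.2857] w 0.0158
[-0.8  5.8  9.5]
123 34.66693967443449 [0.6915795  0.02279976]
34.898746613746745
```

View pics/side10.png

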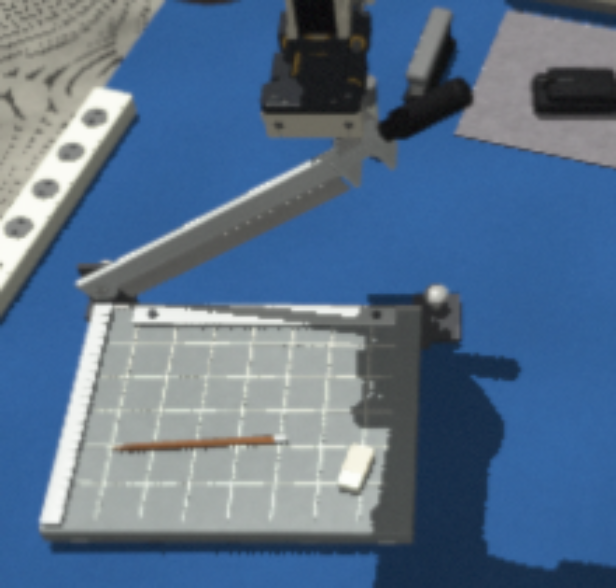

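```bash
python3 -c "
from plant import r
print(r.close_job()); s=r.get_state();print(s['time_s'],s['tcp_pos'],s['contact_force'],s['gripper_width'])"
```

```text
the job is handed in; nothing more can be done
None
the job is handed in; nothing more can be done
```

The trimmer's blade arm is open at about 35 degrees, and the gripper still holds it there by the finger-piece. I handed the job in at about 11.3 s, well under the 42 s limit.

- **Latch:** I gripped the finger-piece across its flat faces at 30 N and pulled it about 12 mm away from the bed. The sideways force went from 5.3 N to 10 N, which fits 12–13 mm of travel, so the bolt was clear of the stud. I kept it pulled through the whole lift, with 9–11 N sideways throughout.
- **Lift:** I raised the arm along its arc in small continuous steps. The measured height rose at every reading and never dropped back.
- **Angle:** The last side picture puts the arm at 34.7–34.9 degrees.
- **Final hold:** The pose did not change over the last 0.5 s of holding. The grip opening was 15.8 mm on the 16 mm block, and the load was 5.8 N down and 9.5 N sideways.
- **Other objects:** In the last side picture the pencil and eraser were where they had been. I did not separately measure the rest of the desk.

One check disagreed slightly. The gripper ended about 2–3 mm short of the ideal arc along the arm, and mid-lift it pushed up to about 5 N towards the pivot. I took this for slight slip or turning of the block in the pads and trimmed the path. The push then fell to under 1 N.

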